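# Close up and clamp the spice jar row

### The arm

A 6-joint arm with a two-finger parallel gripper is mounted at the origin on a cart in front of the work surface, level with it; the furniture and walls round the work are solid. World frame = base frame: x ahead of the robot, y to its left, z up, the work surface at z = 0. Lengths are in m, angles in rad, forces in N, time in s.
With the tool pointing down it reaches from about 0.325 to 0.9 m from the base axis. Payload 6.1 kg.
Tool frame: the origin (TCP) lies on the centre line of the jaws, within the pads' length; the fingertips stand 8 mm ahead of it and the grasp point (between the pads) lies 11 mm behind it; z points along the fingers, y is the line along which they close (so a half turn about z gives the same grasp; the last joint's range is limited). The gripper opens to 87 mm and grips with 3 to 60 N. Pads are 19 mm wide; open, the fingers measure 117 mm over their backs; the gripper's body (75 mm by 190 mm) begins 51 mm behind the grasp point.
Start: joints at [1.171, 0.22, 1.526, -0, 1.395, -0.126], TCP at [0.169, 0.602, 0.231] pointing down, gripper open.
Joint ranges: [-2.98, 2.98], [-0.91, 2.08], [0.09, 2.57], [-1.24, 4.39], [0.2, 2.65], [-2.68, 2.68]. Speed limits (rad/s): [2.57, 2.57, 3.01, 3.14, 3.14, 3.14].

### API

Orientations are given as a unit quaternion [w, x, y, z].
In Python, from station import get_obs, imaging, order gives the robot as it stands.
- The arm moves only by the shell command python3 -m pendant 'ROWS'. ROWS is text: rows parted by semicolons, each of 5 numbers parted by spaces: the shift along the tool's x, y, z in cm, then the turn about the tool's z in rad, then the finger opening in cm, from 0 to 8.7. In form: dx dy dz turn hand; .... A call has exactly 10 rows; each row is the pose to reach, as a shift and turn from the pose commanded when the call began, along the tool's axes at that moment; what a row does not reach only later rows make up. A row lasts 1/10 s, in which the tool goes at most 50 mm and 8.59 degrees, less where a joint would pass 70% of its speed; a pose out of reach is approached as far as the arm can. A call with a gripper value outside its range is refused whole. The fingers move at their own pace and stop on an object; the grip force is fixed at half the most. Time passes only in rows, so rows that repeat a pose let the fingers close, or fill a call up. It gives the time, the measured TCP pose, the force, the opening and the grip force at its end, in the units of the state.
- get_obs(): the state, without advancing time (a new reading comes with each control period).
- imaging.get_image(name): name is "scene" or "top" or "wrist"; returns a dict with "color" (400x640x3 uint8, red, green, blue), "depth" (400x640 float32, m along the optical axis (not along the pixel's ray), 0 where there is no reading), "K" (3x3 intrinsics, pixels), "rvec" (rotation vector, rad) and "tvec" (3), from world to camera coordinates, as OpenCV has them; the wrist camera has in their place "hand_eye" (4x4, takes a point from camera to tool coordinates, whose origin is the TCP and whose axes are the flange's). Camera axes: x right, y down, z forward; pixel columns grow to the right and rows downward; lengths in m; the calibration is good to about 2 mm. The wrist camera is an equidistant fisheye: a pixel r from the principal point sees the ray r / f radians off the axis. A picture is of the moment at which its call begins: read the wrist's pose just before it.
- order.close_job(): hands the job in; it is judged then, once.
The state is a dict: "time_s": time; "joint_positions": joint angles; "joint_velocities": joint speeds; "tau": joint torques, N m; "tcp_pos": TCP position; "tcp_rot": TCP orientation; "wrist_force": force on the tool from outside, world axes, zero at the start; "moment": the same for the moment, N m; "gripper_width": finger opening in m; "grip_force": force on a finger pad.
Only numpy, scipy, OpenCV 4.12 (cv2) and the standard library are available. Lean on these libraries where they do the work, as an engineer would, in place of code of your own. Each camera call takes 0.05 s, during which the arm holds its last target. There are 200 camera calls.

### The job

In the wooden rack that holds the two red-capped spice jars, slide the loose grey stop (the one with the red clamp knob) up to the jars until it touches or almost touches the nearer one (less than a centimetre left), then turn the red knob clockwise, as seen from above, as far as it goes to lock the stop there. Keep the nearer jar standing in its row, and leave the other rack's stop and blue knob alone.

Things in the scene. Friction and masses are not known exactly. Their poses are not given: they have to be found in the camera images.
- spice_knob_grip (a point): centre of the spice rack's red T-bar knob, where to grip it: 103 mm above the worktop on the knob's vertical axis. Bar 14 mm thick, 56 long, 30 high; the point turns with it (y along the bar, z up). Under the bar: hub of 15 mm radius, top 90 mm above the worktop; grey carriage, top 62 mm. The knob rides on the carriage and can also be used to slide it (1.5 N friction when loose).
- spice_knob (a joint): angle of the red knob (rad): 0 = fully loose, bar parallel to the rail; grows clockwise seen from above to its end stop at 1.4 = fully tight, bar across the rail. Starts between 0 and 0.2, begins to clamp near 0.7, takes about 0.12 to 0.2 N m to turn, stays where it is left.
- spice_stop_face (a point): middle of the grey stop plate's flat face towards the jars (plate 94 mm wide, 46 high, 8 thick), 40 mm above the worktop. Its y axis points along the rail to the jars (the way to slide), x to the rack's back, z up. The knob axis lies 65 mm to the rack's front and 30 mm behind this face. Gap to the jars at the start: about 30 to 80 mm.
- spice_near_center (a point): centre (half-way up) of the spice jar nearer to the stop: clear, red cap, 45 mm diameter, 106 high, about 0.11 kg, loose on the rack's 12 mm board. The second jar stands between it and the rack's fixed wooden end; up to 7 mm of slack in all. The stop touches this jar when its centre is 22.5 mm ahead of the stop face along the rail.
- tin_knob_tip (a point): end of the blue T-bar knob (28 mm from its vertical axis, 103 mm above the worktop) of the other rack, which is of the same build but holds two small tins of 58 mm diameter and 72 mm height. To be left alone.

How it is judged:
By the outcome, as a careful person would: the job done as asked, in the order asked, and still so for the second after the job is handed in, with the robot touching nothing.
It also fails if it takes over 32 s, if anything falls off the work surface, if the arm or the gripper's body presses on something with over 40 N, if the wrist force passes 120 N, or if a joint passes its speed limit or range.

## Working session

There is one attempt and no reset: what is moved stays moved. The work goes in short steps, Python scripts to look and compute and a shell command to move; the robot and the scene stay as the last step left them, time stands still between calls to the robot, and variables do not carry over. Pictures are saved under pics/ and viewed, at most 10 in all, crops included, and the job is handed in when it is done.

```bash
ls; mkdir -p pics
cat > h.py <<'E'
import numpy as np, cv2
from station import get_obs, imaging, order
def save(n,f):
    d=imaging.get_image(n); cv2.imwrite(f'pics/{f}.png',d['color'][:,:,::-1]); np.savez(f'pics/{f}.npz',**d); return d
def world(d,u,v,win=1):
    R=cv2.Rodrigues(np.array(d['rvec'],float))[0]; t=np.array(d['tvec']).reshape(3)
    z=d['depth'][v-win:v+win+1,u-win:u+win+1]; z=np.median(z[z>0])
    p=np.linalg.inv(d['K'])@[u,v,1]*z
    return R.T@(p-t)
E
python3 - <<'E'
from h import *
o=get_obs(); print(o['tcp_pos'],o['tcp_rot'],o['gripper_width'])
a=save('top','top1'); b=save('scene','scene1')
for d in(a,b):
    R=cv2.Rodrigues(np.array(d['rvec'],float))[0]; print(-R.T@np.array(d['tvec']).reshape(3), d['K'][0,0])
E
```

```text
pics
[0.16876965 0.60116012 0.22945526] [-2.52781083e-04  1.36470810e-01  9.90643627e-01 -9.26666896e-04] 0.08714948100867856
[ 0.39923688 -0.20167993  1.15564322] 498.7140958632843
[0.27132574 0.32216041 0.80135801] 458.8084850516445
```

View pics/top1.png

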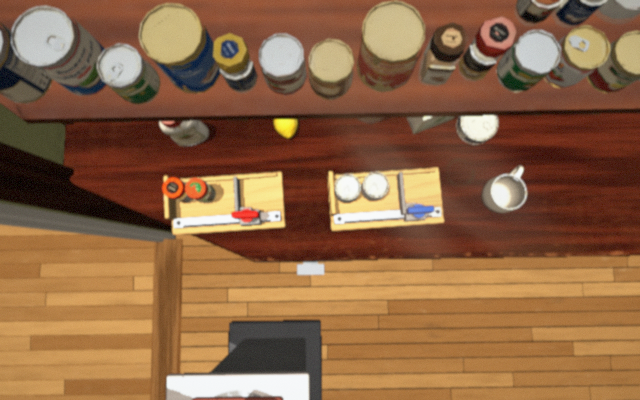

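View pics/scene1.png

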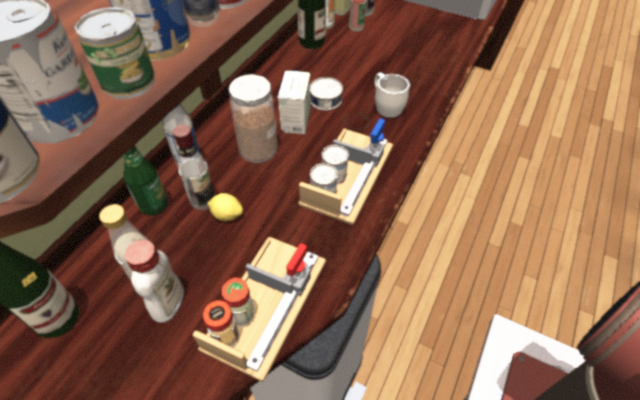

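Run:
```python
from h import *
a=cv2.imread('pics/top1.png')[165:240,155:290]; b=cv2.imread('pics/scene1.png')[230:380,190:335]
a=cv2.resize(a,None,fx=5.5,fy=5.5,interpolation=2)
cv2.imwrite('pics/c1.png',a)
cv2.imwrite('pics/c2.png',cv2.resize(b,None,fx=4,fy=4,interpolation=2)); print(a.shape)
```

```text
(412, 742, 3)
```

View pics/c1.png

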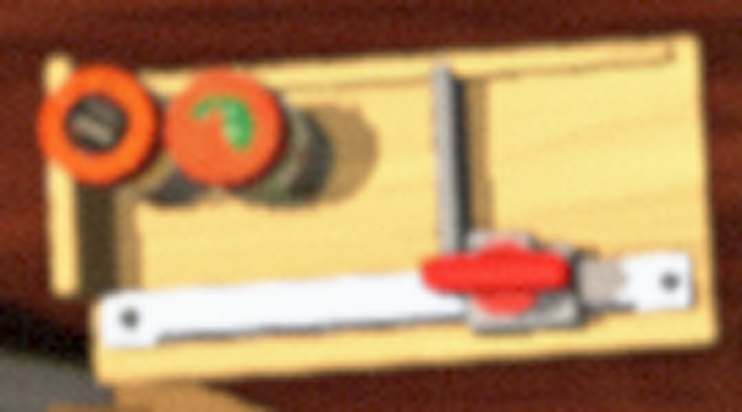

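View pics/c2.png

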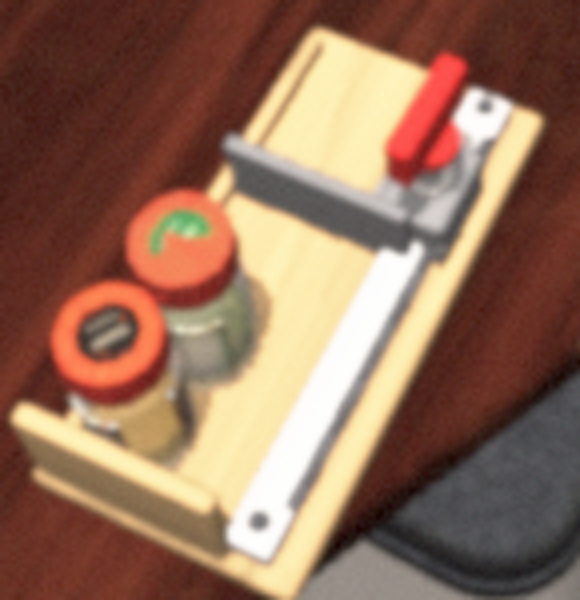

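Top crop: red bar from (422,272) to (570,272), near cap centre (222,128), rail holes (130,318) and (671,281), plate's jar-side top edge (436,68)–(445,250). Scene crop: bar top centre about (430,112), near cap (182,240), holes (258,521) and (485,105), plate top edge (228,150)–(408,222).

Run:
```python
from h import *
a=np.load('pics/top1.npz');b=np.load('pics/scene1.npz')
def P(d): return d['K']@np.c_[cv2.Rodrigues(d['rvec'].astype(float))[0],d['tvec'].reshape(3)]
pts=dict(knob=((497,270),(430,112)),cap=((222,128),(182,240)),hole1=((130,318),(258,521)),hole2=((671,281),(485,105)),plateback=((436,68),(228,150)))
res={}
for n,(p,q) in pts.items():
    p=np.array([155+(p[0]+.5)/5.5-.5,165+(p[1]+.5)/5.5-.5]); q=np.array([190+(q[0]+.5)/4-.5,230+(q[1]+.5)/4-.5])
    X=cv2.triangulatePoints(P(a),P(b),p,q)[:,0]; X=X[:3]/X[3]; res[n]=X
    print(n,X.round(4),'depth top',world(a,*p.round().astype(int)).round(4),'scene',world(b,*q.round().astype(int)).round(4))
r=res['hole1']-res['hole2']; r[2]=0; r/=np.linalg.norm(r); f=np.array([-abs(r[1]),0,0]); 
x=np.cross(r,[0,0,1]); print('rail y',r,'ang',np.arctan2(r[1],r[0]),'x',x)
print('knob->cap along',(res['cap']-res['knob'])@r,'lat',(res['cap']-res['knob'])@x, 'gap',(res['cap']-res['knob'])@r-30-0)
# bar direction
for u,v in((427,272),(565,272)):
    print(world(a,round(155+u/5.5),round(165+v/5.5),0))
```

```text
knob [ 0.4983 -0.0338  0.1122] depth top [ 0.4982 -0.0345  0.118 ] scene [ 0.4948 -0.0304  0.1181]
cap [0.5547 0.0708 0.1198] depth top [0.5551 0.0715 0.1169] scene [0.5547 0.0709 0.1187]
hole1 [0.4899 0.1312 0.0297] depth top [0.491  0.132  0.0289] scene [0.4901 0.1313 0.0291]
hole2 [ 0.5016 -0.0921  0.0313] depth top [ 0.501  -0.0927  0.0284] scene [ 0.5016 -0.0925  0.0301]
plateback [5.87e-01 1.00e-04 5.93e-02] depth top [ 5.871e-01 -1.000e-04  5.930e-02] scene [5.857e-01 3.000e-04 6.100e-02]
rail y [-0.05215601  0.99863895  0.        ] ang 1.6229760098165364 x [ 0.99863895  0.05215601 -0.        ]
knob->cap along 0.10149572482806445 lat 0.06178853661008359 gap -29.898504275171934
[ 0.49856547 -0.00944082  0.11856879]
[ 0.49903336 -0.05988151  0.10471393]
```

Knob ≈ (0.498, −0.034), bar top 0.118 (depth check), rail yaw 1.623, gap ≈ 49 mm by two routes. Now I work out the approach and check that the path is clear.

```bash
cat >> h.py <<'E'
from scipy.spatial.transform import Rotation as Ro
def rel(target,ydir):
    o=get_obs(); q=o['tcp_rot']; R=Ro.from_quat([q[1],q[2],q[3],q[0]]).as_matrix()
    d=R.T@(np.array(target)-o['tcp_pos'])*100
    y=R[:,1]; cur=np.arctan2(y[1],y[0]); t=(cur-ydir+np.pi/2)%np.pi-np.pi/2
    print('rel cm',d.round(2),'turn',round(t,3),'alt',round(t+np.pi if t<0 else t-np.pi,3),'yaw',cur.round(3),'tilt',R[:,2].round(3))
E
python3 - <<'E'
from h import *
rel([.498,-.034,.19],1.59-np.pi/2)
for n in('top1','scene1'):
    d=np.load(f'pics/{n}.npz'); z=d['depth']; v,u=np.mgrid[:400,:640]
    p=np.stack([u*z,v*z,z],-1)[z>0]@np.linalg.inv(d['K']).T
    R=cv2.Rodrigues(d['rvec'].astype(float))[0]; w=(p-d['tvec'].reshape(3))@R
    for s in np.linspace(0,1,9):
        c=np.array([.169,.602])*(1-s)+s*np.array([.498,-.034]); k=np.hypot(*(w[:,:2]-c).T)<.11
        print(n,c.round(2),k.sum(),w[k,2].max().round(3) if k.any() else '')
    k=(w[:,2]>.25)&(w[:,0]>.3)&(abs(w[:,1])<.5); print('shelf min x',np.percentile(w[k,0],1) if k.any() else '')
E
```

```text
rel cm [-48.87 -52.25   4.03] turn 1.278 alt -1.864 yaw 1.297 tilt [-0.001 -0.002 -1.   ]
top1 [0.17 0.6 ] 2320 -0.892
top1 [0.21 0.52] 2296 -0.883
top1 [0.25 0.44] 2332 -0.883
top1 [0.29 0.36] 2368 -0.883
top1 [0.33 0.28] 2269 -0.896
top1 [0.37 0.2 ] 1923 0.013
top1 [0.42 0.12] 2819 0.076
top1 [0.46 0.05] 5318 0.123
top1 [ 0.5  -0.03] 7456 0.488
shelf min x 0.6005749271707777
scene1 [0.17 0.6 ] 0 
scene1 [0.21 0.52] 0 
scene1 [0.25 0.44] 0 
scene1 [0.29 0.36] 0 
scene1 [0.33 0.28] 0 
scene1 [0.37 0.2 ] 16 0.014
scene1 [0.42 0.12] 4731 0.076
scene1 [0.46 0.05] 12273 0.123
scene1 [ 0.5  -0.03] 14077 0.488
shelf min x 0.6007846897282767
```

```bash
python3 -m pendant '-48.9 -52.2 0 1.28 8.7; -48.9 -52.2 0 1.28 8.7; -48.9 -52.2 0 1.28 8.7; -48.9 -52.2 0 1.28 8.7; -48.9 -52.2 0 1.28 8.7; -48.9 -52.2 0 1.28 8.7; -48.9 -52.2 0 1.28 8.7; -48.9 -52.2 0 1.28 8.7; -48.9 -52.2 0 1.28 8.7; -48.9 -52.2 0 1.28 8.7'; python3 -c "
from h import *
rel([.498,-.034,.19],1.59-np.pi/2);print(get_obs()['joint_positions'])"
```

```text
time_s: 1.1
tcp_pos: [0.3997, 0.1561, 0.2305]
tcp_rot: [0.0, 0.702, 0.712, 0.0]
wrist_force: [0.9, 0.1, 0.1]
gripper_width: 0.0868
grip_force: 0.0
rel cm [-19.15   9.54   4.05] turn -0.004 alt 3.137 yaw 0.015 tilt [ 0.  0. -1.]
[ 1.87992979e-01 -2.69651322e-01  2.00740435e+00  1.23957636e-04
  1.40345508e+00  1.73165114e-01]
```

```bash
python3 -m pendant '-19.1 9.5 4 0 8.7; -19.1 9.5 4 0 8.7; -19.1 9.5 4 0 8.7; -19.1 9.5 4 0 8.7; -19.1 9.5 4 0 8.7; -19.1 9.5 4 0 8.7; -19.1 9.5 4 0 8.7; -19.1 9.5 4 0 8.7; -19.1 9.5 4 0 8.7; -19.1 9.5 4 0 8.7'
python3 - <<'E'
from h import *
rel([.498,-.034,.102],1.59-np.pi/2);o=get_obs()
d=save('wrist','w1'); print(d['K'],d['hand_eye'])
K=d['K'];
for p in([.498,-.034,.118],[.498-.0018,-.0062,.118],[.5,-.062,.118],[.555,.071,.118]):
    q=o['tcp_rot'];R=Ro.from_quat([q[1],q[2],q[3],q[0]]).as_matrix()
    t=R.T@(np.array(p)-o['tcp_pos']); H=d['hand_eye']; c=H[:3,:3].T@(t-H[:3,3])
    print(p,cv2.fisheye.projectPoints(c.reshape(1,1,3),np.zeros(3),np.zeros(3),K,np.zeros(4))[0].ravel())
E
```

```text
time_s: 2.1
tcp_pos: [0.4975, -0.0303, 0.191]
tcp_rot: [0.0, 0.7, 0.714, 0.0]
wrist_force: [0.4, 0.4, -0.2]
gripper_width: 0.0871
grip_force: 0.0
rel cm [-0.37  0.03  8.9 ] turn -0.0 alt 3.141 yaw 0.019 tilt [ 0.001 -0.    -1.   ]
[[309.70691629   0.         321.03330547]
 [  0.         309.70691629 199.6359708 ]
 [  0.           0.           1.        ]] [[ 2.91855777e-04 -9.61908591e-01 -2.73371136e-01  7.54522386e-02]
 [ 9.99999812e-01  4.28138439e-04 -4.38869745e-04 -8.06600422e-04]
 [ 5.39193269e-04 -2.73370957e-01  9.61908535e-01 -1.54214072e-01]
 [ 0.00000000e+00  0.00000000e+00  0.00000000e+00  1.00000000e+00]]
[0.498, -0.034, 0.118] [322.62846039 217.72497726]
[0.4962, -0.0062, 0.118] [320.99534938 182.70476368]
[0.5, -0.062, 0.118] [324.37878011 250.42109877]
[0.555, 0.071, 0.118] [402.83690597  83.00513577]
```

View pics/w1.png

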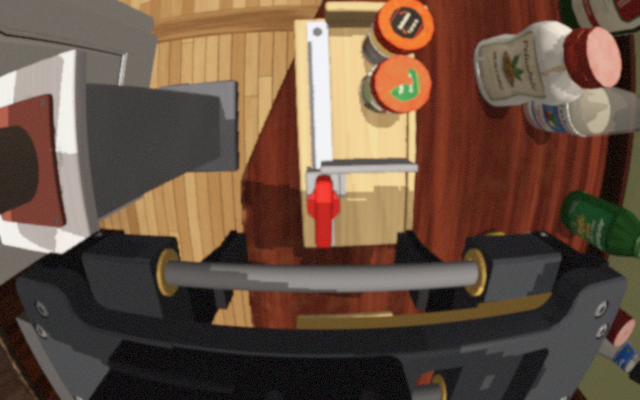

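The wrist view shows the red bar from (323,177) to (324,247) and the near cap at (403,82). That fits the estimate, with the knob about 3 mm nearer the jars. The gripper is aligned, so I descend and grip.

```bash
python3 -m pendant '-0.1 0 4 0 8.7; -0.1 0 7 0 8.7; -0.1 0 8.8 0 8.7; -0.1 0 8.8 0 8.7; -0.1 0 8.8 0 4; -0.1 0 8.8 0 1; -0.1 0 8.8 0 0.5; -0.1 0 8.8 0 0.5; -0.1 0 8.8 0 0.5; -0.1 0 8.8 0 0.5'; python3 -c "
from h import *
o=get_obs();p=o['tcp_pos']; rel(p+.049*np.array([-.052,.9986,0]),0);print(o['moment'])"
```

```text
time_s: 3.15
tcp_pos: [0.4978, -0.0324, 0.1029]
tcp_rot: [0.0, 0.701, 0.713, 0.0]
wrist_force: [0.4, -0.1, -0.8]
gripper_width: 0.0468
grip_force: 0.0
rel cm [ 4.9  -0.17 -0.  ] turn 0.017 alt -3.125 yaw 0.017 tilt [ 0.001 -0.    -1.   ]
[-0.05901128  0.05248049  0.0490912 ]
```

```bash
python3 -m pendant '0 0 0 0 0.5; 0 0 0 0 0.5; 0 0 0 0 0.5; 0 0 0 0 0.5; 0 0 0 0 0.5; 0 0 0 0 0.5; 0 0 0 0 0.5; 0 0 0 0 0.5; 0 0 0 0 0.5; 0 0 0 0 0.5'; python3 -c "
from h import *
o=get_obs();print(o['moment'],o['tcp_pos'],o['grip_force'])"
```

```text
time_s: 4.15
tcp_pos: [0.4992, -0.0324, 0.1026]
tcp_rot: [0.001, 0.701, 0.713, 0.001]
wrist_force: [6.5, -0.2, -5.5]
gripper_width: 0.0133
grip_force: 30.0
[-0.05371909 -0.88462999 -0.04665764] [ 0.49918011 -0.03238197  0.10262934] 29.998635998927057
```

Gripped (13 mm opening, 30 N). I slide most of the gap, then creep until it touches.

```bash
python3 -m pendant '0.5 0.15 0 0 0.5; 1.1 0.15 0 0 0.5; 1.7 0.1 0 0 0.5; 2.3 0.1 0 0 0.5; 2.9 0.1 0 0 0.5; 3.3 0.05 0 0 0.5; 3.6 0.05 0 0 0.5; 3.8 0 0 0 0.5; 3.9 0 0 0 0.5; 3.9 0 0 0 0.5'
python3 - <<'E'
from h import *
o=get_obs();print(o['moment'],o['tcp_pos'])
a=save('top','top2');b=save('scene','scene2')
A=cv2.resize(cv2.imread('pics/top2.png')[165:240,155:290],None,fx=3,fy=3,interpolation=2)
B=cv2.resize(cv2.imread('pics/scene2.png')[230:380,170:335],None,fx=3,fy=3,interpolation=2)
c=np.zeros((max(len(A),len(B)),A.shape[1]+B.shape[1],3),np.uint8);c[:len(A),:A.shape[1]]=A;c[:len(B),A.shape[1]:]=B
cv2.imwrite('pics/c3.png',c[:590,:]); print(c.shape)
E
```

```text
time_s: 5.15
tcp_pos: [0.4972, 0.0068, 0.1026]
tcp_rot: [0.0, 0.701, 0.713, 0.0]
wrist_force: [2.3, -0.3, -0.5]
gripper_width: 0.0139
grip_force: 30.0
[-0.11810241 -0.18769154 -0.04742964] [0.49724809 0.00684778 0.10257423]
(450, 900, 3)
```

Run:
```python
import cv2
B=cv2.imread('pics/scene2.png')[240:370,170:330]
cv2.imwrite('pics/c4.png',cv2.resize(B,None,fx=4.5,fy=4.5,interpolation=2))
```

```text
(no output)
```

View pics/c4.png

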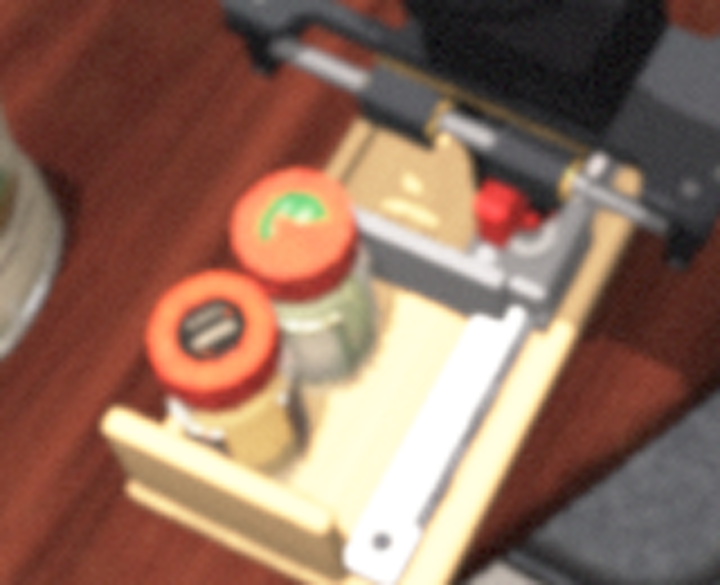

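The view shows the plate closing on the near jar (jar base near (330,370), plate corner (500,290)), with a gap of about 10 mm left. I creep on 8 mm.

```bash
python3 -m pendant '0.2 0 0 0 0.5; 0.4 0 0 0 0.5; 0.5 0 0 0 0.5; 0.6 0 0 0 0.5; 0.7 0 0 0 0.5; 0.75 0 0 0 0.5; 0.8 0 0 0 0.5; 0.8 0 0 0 0.5; 0.8 0 0 0 0.5; 0.8 0 0 0 0.5'
python3 - <<'E'
from h import *
o=get_obs();print(o['moment'],o['tcp_pos'])
r=np.array([-.052,.9986,0]);x=np.array([.9986,.052,0]);k=np.array([.498,-.0325,0])
save('top','top3');save('scene','scene3')
for n in('top1','scene1','top3','scene3'):
    d=np.load(f'pics/{n}.npz'); z=d['depth']; v,u=np.mgrid[:400,:640]
    p=np.stack([u*z,v*z,z],-1)[z>0]@np.linalg.inv(d['K']).T
    R=cv2.Rodrigues(d['rvec'].astype(float))[0]; w=(p-d['tvec'].reshape(3))@R
    a=(w-k)@r; l=(w-k)@x
    m=(abs(w[:,2]-.061)<.004)&(l>.03)&(l<.11)&(a>0)&(a<.1)
    c=(w[:,2]>.112)&(w[:,2]<.125)&(l>.04)&(l<.09)&(a>.06)&(a<.135)
    print(n,'plate top along',m.sum(),np.percentile(a[m],[5,50,95]).round(4),'near cap',c.sum(),np.percentile(a[c],[2,50,98]).round(4))
E
```

```text
time_s: 6.25
tcp_pos: [0.4969, 0.0147, 0.1026]
tcp_rot: [-0.0, 0.701, 0.713, 0.0]
wrist_force: [1.2, -0.8, 0.6]
gripper_width: 0.0139
grip_force: 30.0
[-0.24411452 -0.08641417 -0.04825182] [0.49685592 0.0146627  0.10257037]
top1 plate top along 113 [0.0227 0.0268 0.0814] near cap 392 [0.0811 0.1029 0.1341]
scene1 plate top along 163 [0.0221 0.0268 0.0302] near cap 621 [0.0811 0.1039 0.1338]Traceback (most recent call last):
  File "<stdin>", line 12, in <module>
    return _quantile_unchecked(
        a, q, axis, out, overwrite_input, method, keepdims, weights)
    return _ureduce(a,
                    func=_quantile_ureduce_func,
    ...<5 lines>...
                    overwrite_input=overwrite_input,
                    method=method)
    r = func(a, **kwargs)
    result = _quantile(arr,
                       quantiles=q,
    ...<2 lines>...
                       out=out,
                       weights=wgt)
    slices_having_nans = np.isnan(arr[-1, ...])
                                  ~~~^^^^^^^^^
IndexError: index -1 is out of bounds for axis 0 with size 0
```

Run:
```python
from h import *
r=np.array([-.052,.9986,0]);x=np.array([.9986,.052,0]);k=np.array([.498,-.0325,0])
d=np.load('pics/scene3.npz'); z=d['depth']; v,u=np.mgrid[:400,:640]
p=np.stack([u*z,v*z,z],-1)[z>0]@np.linalg.inv(d['K']).T
R=cv2.Rodrigues(d['rvec'].astype(float))[0]; w=(p-d['tvec'].reshape(3))@R
a=(w-k)@r; l=(w-k)@x
m=(abs(w[:,2]-.061)<.004)&(l>.02)&(l<.11)&(a>.06)&(a<.09)
c=(w[:,2]>.112)&(w[:,2]<.125)&(l>.04)&(l<.09)&(a>.06)&(a<.135)
print(m.sum(),np.percentile(a[m],[5,50,95]),c.sum(),np.percentile(a[c],[2,50]))
```

```text
100 [0.06904987 0.07307379 0.07658047] 628 [0.08085727 0.10389376]
```

Run:
```python
import cv2
B=cv2.imread('pics/scene3.png')[270:360,190:310]
cv2.imwrite('pics/c5.png',cv2.resize(B,None,fx=6,fy=6,interpolation=2))
```

```text
(no output)
```

View pics/c5.png

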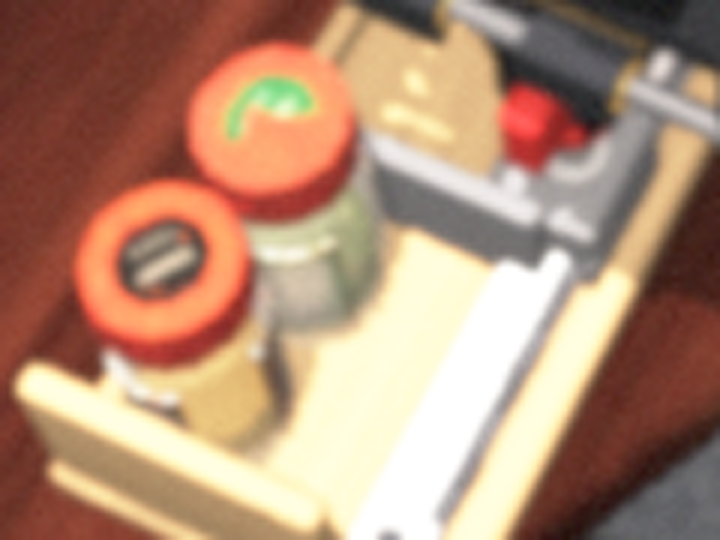

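Jar upright, gap about 3.5 mm. I push 3 mm more, then turn clockwise.

```bash
python3 -m pendant '0.1 0 0 0 0.5; 0.2 0 0 0 0.5; 0.3 0 0 0 0.5; 0.3 0 0 0 0.5; 0.3 0 0 0.1 0.5; 0.3 0 0 0.2 0.5; 0.3 0 0 0.3 0.5; 0.3 0 0 0.4 0.5; 0.3 0 0 0.5 0.5; 0.3 0 0 0.5 0.5'; python3 -c "
from h import *
o=get_obs();print(o['moment']);rel(o['tcp_pos'],0.052-1.4)"
```

```text
time_s: 7.35
tcp_pos: [0.4971, 0.0176, 0.1026]
tcp_rot: [0.0, 0.856, 0.517, 0.0]
wrist_force: [2.3, -2.2, -0.5]
gripper_width: 0.014
grip_force: 30.0
[-0.48829055 -0.17588834 -0.15825271]
rel cm [0. 0. 0.] turn 0.864 alt -2.277 yaw -0.484 tilt [ 0.001 -0.    -1.   ]
```

```bash
python3 -m pendant '0 0 0 0.12 0.5; 0 0 0 0.24 0.5; 0 0 0 0.36 0.5; 0 0 0 0.48 0.5; 0 0 0 0.6 0.5; 0 0 0 0.7 0.5; 0 0 0 0.8 0.5; 0 0 0 0.87 0.5; 0 0 0 0.9 0.5; 0 0 0 0.9 0.5'; python3 -c "
from h import *
o=get_obs();print(o['moment'],o['joint_positions'][5]);rel(o['tcp_pos'],0.052-1.4)"
```

```text
time_s: 8.35
tcp_pos: [0.4976, 0.017, 0.1027]
tcp_rot: [0.001, 0.995, 0.096, 0.001]
wrist_force: [3.8, -3.8, -1.6]
gripper_width: 0.0139
grip_force: 30.0
[-0.75536395 -0.49594002  0.69513857] 1.2563108812393984
rel cm [0. 0. 0.] turn -0.031 alt 3.11 yaw -1.379 tilt [ 0.002 -0.001 -1.   ]
```

The moment of 0.7 N·m shows the end stop has been reached (yaw −1.38, 1.43 from the rail). I release and lift.

```bash
python3 -m pendant '0 0 0 -0.02 2; 0 0 0 -0.02 3.5; 0 0 0 -0.02 3.5; 0 0 0 -0.02 3.5; 0 0 0 -0.02 3.5; 0 0 -2 -0.02 3.5; 0 0 -5 -0.02 3.5; 0 0 -8 -0.02 3.5; 0 0 -9 -0.02 3.5; 0 0 -9 -0.02 3.5'
python3 - <<'E'
from h import *
o=get_obs(); print(o['joint_positions'].round(2) if hasattr(o['joint_positions'],'round') else o['joint_positions'])
q=o['tcp_rot'];R=Ro.from_quat([q[1],q[2],q[3],q[0]]).as_matrix()
d=save('wrist','w2'); H=d['hand_eye']
def pr(p):
    c=H[:3,:3].T@(R.T@(np.array(p)-o['tcp_pos'])-H[:3,3]); return cv2.fisheye.projectPoints(c.reshape(1,1,3),np.zeros(3),np.zeros(3),d['K'],np.zeros(4))[0].ravel()
print('bar ends at 1.4:',[pr([.4975+s*.028*np.cos(.223),.017+s*.028*np.sin(.223),.118]).round(1) for s in(-1,1)],'cap',pr([.555,.071,.118]))
save('scene','scene4')
B=cv2.imread('pics/scene4.png')[240:360,190:330];B=cv2.resize(B,(440,377),interpolation=2)
W=cv2.imread('pics/w2.png')[0:400,150:490]
c=np.zeros((400,780,3),np.uint8);c[:,:340]=W;c[:377,340:]=B;cv2.imwrite('pics/c6.png',c)
E
```

```text
time_s: 9.35
tcp_pos: [0.498, 0.0175, 0.1942]
tcp_rot: [0.0, 0.995, 0.104, 0.002]
wrist_force: [0.0, -1.5, -0.2]
gripper_width: 0.0349
grip_force: 0.0
[-0.12 -0.06  1.89  0.    1.3   1.24]
bar ends at 1.4: [array([322.8, 244. ]), array([321.8, 176.1])] cap [267.41381515 124.76223981]
```

View pics/c6.png

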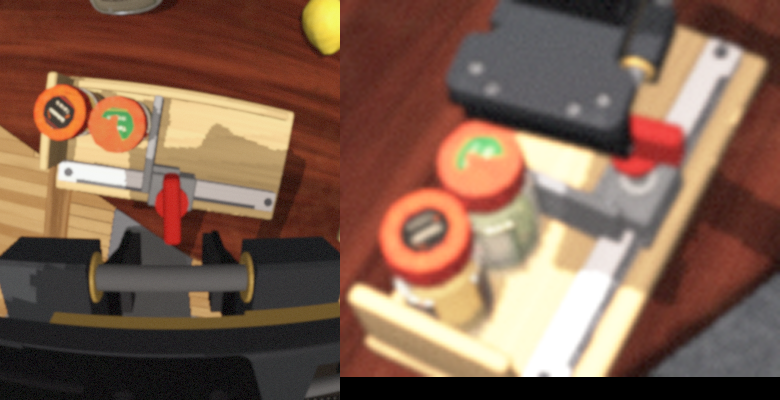

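The view shows the bar across the rail from (323,175) to (323,242), as predicted for 1.4 rad. The stop plate is at the near jar, both jars stand, and the gripper is clear.

```bash
python3 -c "
from h import *
print(order.close_job())"
```

```text
the job is handed in; nothing more can be done
None
```

The grey stop now sits within about 1 mm of the nearer spice jar, the red knob is turned clockwise to its end stop, both jars are standing, the other rack was not touched, and the job is handed in at about 9.4 s of robot time.

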